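Pair scrap couplings with their meters down the twin chute

ROBOT

A 7-joint arm with a two-finger parallel gripper is mounted at the origin on the work surface. World frame = base frame: x ahead of the robot, y to its left, z up, the work surface at z = 0. Lengths are in m, angles in rad, forces in N, time in s.
With the tool pointing down it reaches from about 0.4 to 0.85 m from the base axis. Payload 4.5 kg.
Tool frame: the origin (TCP) lies on the centre line of the jaws, within the pads' length; the fingertips stand r.tip_reach ahead of it and the grasp point (between the pads) lies 3 mm ahead of it (r.tip_reach is the distance from the TCP to the fingertips, in m); z points along the fingers, y is the line along which they close (so a half turn about z gives the same grasp; the last joint's range is limited). The gripper opens to 88 mm and grips with 3 to 60 N. Pads are 18 mm wide; open, the fingers measure 123 mm over their backs; the gripper's body (75 mm by 187 mm) begins 45 mm behind the grasp point.
Start: joints at [-1.243, 0.689, -0.195, 1.565, 0.157, 0.902, -0.215], TCP at [0.181, 0.598, 0.234] pointing down, gripper open.
Joint ranges: [-3.01, 3.01], [-0.46, 2.08], [-1.47, 1.51], [0.13, 2.56], [-1, 4.14], [0.04, 2.09], [-2.66, 2.66]. Speed limits (rad/s): [2.57, 2.57, 3.14, 3.14, 3.14, 3.14, 3.14].

INTERFACE

Orientations are given as a unit quaternion [x, y, z, w].
In Python, from plant import readout, eyes, ticket, r gives the robot as it stands. The module is installed in compiled form; this text tells all that it offers.
- The arm moves only by the tool carry_out, never from a script. Its argument "motion" is a list that holds one entry, the list of rows, each a list of 7 numbers: the shift along the tool's x, y, z in mm, then the turn, a rotation vector about the tool's x, y, z in rad, then the opening in per cent of the stroke, from 0 (shut) to 100 (fully open). In form: [[[dx, dy, dz, ax, ay, az, claw], ...]]. A call has 1 to 8 rows; each row shifts and turns the commanded pose from where the row before left it, along the tool's axes as they then stand; what a row does not reach is not made up. A row lasts 1/10 s, in which the tool goes at most 50 mm and 8.59 degrees, less where a joint would pass 70% of its speed; a pose out of reach is approached as far as the arm can. A call is refused whole if a number of a shift passes 50 or a number of a turn 0.15, either way. A call with a gripper value outside its range is refused whole. The fingers move at their own pace and stop on an object; "squeeze" is the grip in N (left out, the last holds). Time passes only in rows, so rows that do not move let the fingers close. It gives the time, the measured TCP pose, the force and the opening at its end, in the units of the state.
- readout.get_state(): the state, without advancing time (a new reading comes with each control period).
- eyes.snapshot(name): name is "scene" or "top" or "wrist"; returns a dict with "pixels" (480x640x3 uint8, red, green, blue), "K" (3x3 intrinsics, pixels), "dist_coeffs" ([k1, k2, p1, p2, k3] as OpenCV has them; the pictures are not rectified), "origin" and "attitude" of the camera in the world. Camera axes: x right, y down, z forward; pixel columns grow to the right and rows downward; lengths in m; the calibration is good to about 2 mm. A picture is of the moment at which its call begins. There is no depth.
- ticket.finish_job(): hands the job in, once; it reports no verdict.
The state is a dict: "clock": time; "q": joint angles; "qd": joint speeds; "joint_torque": joint torques, N m; "tool_pos": TCP position; "eef_rot": TCP orientation; "contact_force": force on the tool from outside, world axes, zero at the start; "moment": the same for the moment, N m; "opening": opening from 0.0 (shut) to 1.0 (fully open).
Only numpy, scipy, OpenCV 4.12 (cv2) and the standard library are available. Lean on these libraries where they do the work, as an engineer would, in place of code of your own. Each camera call takes 0.05 s, during which the arm holds its last target. There are 200 camera calls.

TASK

Two stubby twelve-sided bronze couplings lie on the bench, and their two meter bodies stand in the two bays of the orange bin. Send each coupling down the chute that leads to the meter with end fittings of its own size, laying it crosswise in the upper end of the chute so that it rolls down into the bay beside its meter; do not put or drop anything into the bin from above. Leave the cracked dome, the gauge, the flat nut, the rubber ring and the tin where they lie.

Things in the scene. Friction and masses are not known exactly. Their poses are not given: they have to be found in the camera images.
- coupling_large_center (a point): Large bronze coupling: a twelve-sided bar, 48 mm across flats, 46 mm long, about 0.26 kg, lying on one flat on the bench. Point at its centre, 24 mm above the bench at the start. x axis = its long axis; at the start y is level and z up, with two upright flats facing +y and -y. It rolls when pushed sideways.
- coupling_small_center (a point): Small bronze coupling: the same shape, 32 mm across flats, 46 mm long, about 0.13 kg, lying on one flat. Point at its centre, 16 mm above the bench at the start. x axis = its long axis.
- rig: Fixed rig: two open steel chutes feeding the orange bin. Origin on the bench midway below the loading spots, x = downhill, z up. Chutes centred on y = +50 and -50 mm, 70 mm wide inside, walls 28 mm high, sloping down 22 degrees from x = -30 mm (open upper end, floor 132 mm up) to x = 140 mm (floor 63 mm up). A coupling laid across (long axis along rig y) rolls down; laid lengthwise it tends to stick.
- bin (a point): Centre of the orange bin's floor, 14 mm above the bench, at rig x = 252 mm; axes as the rig. The bin hangs on steel pivots but does not move here: 240 mm long in x, 222 mm wide in y, rim 105 mm above the bench, split at y = 0 by a low wall into two bays, one at the foot of each chute.
- chute_a (a point): Loading spot on the floor of the chute at rig y = +50 mm, 30 mm (level) from its open upper end, 120 mm above the bench. Axes as the rig: x downhill, z up. It leads to the bay at rig y from 3 to 105 mm.
- chute_b (a point): Loading spot on the floor of the chute at rig y = -50 mm, otherwise as chute_a. It leads to the bay at rig y from -105 to -3 mm.
- meter_large_top (a point): Top centre of the large brass meter body (76 mm diameter, 80 mm tall, twelve-sided end fittings 48 mm across flats), fixed in one of the two bays of the bin, either one. It mates with the large coupling.
- meter_small_top (a point): Top centre of the small brass meter body (48 mm diameter, 58 mm tall, twelve-sided end fittings 32 mm across flats), fixed in the other bay. It mates with the small coupling.
- dome_center (a point): Cracked glass register dome in a brass ring, 62 mm diameter, 36 mm tall, loose on the bench; point at its centre. To be left alone.
- gauge_center (a point): Rusted grey gauge housing, a round drum 100 mm in diameter, 48 mm tall, with a short stub on its side, loose; point at its centre. To be left alone.
- hexnut: Flat hexagonal nut, 32 mm across flats, 14 mm tall, lying on its face; origin at its underside. Belongs to nothing here; leave alone.
- gasket: Black rubber ring, 48 mm diameter, 5 mm tall; origin at its underside. Leave alone.
- tin: Upright steel tin, 66 mm diameter, 100 mm tall; origin at its underside. Leave alone.
Things that resemble listed ones, but are neither listed nor needed, are in the scene too. What is shaped like the part that bears coupling_small_center but pink or red is not meant.

How it is judged:
By the outcome, as a careful person would: the job done as asked, in the order asked, and still so for the second after the job is handed in, with the robot touching nothing.
It also fails if it takes over 61 s, if anything falls off the work surface, if the arm or the gripper's body presses on something with over 40 N, if the wrist force passes 120 N, or if a joint passes its speed limit or range.

## Working session

There is one attempt and no reset: what is moved stays moved. The work goes in short steps, Python scripts to look and compute and a tool call to move; the robot and the scene stay as the last step left them, time stands still between calls to the robot, and variables do not carry over. Pictures are saved under pics/ and viewed, on a budget of 10 in all, crops included, one or two more only if the job needs it, and the job is handed in when it is done.

Besides the shell and the picture viewer there is one more tool, called as name(argument=value, ...) on one line, values as JSON. carry_out: Moves the arm, as the interface text tells. Its arguments: {"type":"object","properties":{"motion":{"type":"array","items":{"type":"array","items":{"type":"array","items":{"type":"number"}}}},"squeeze":{"type":"number"}},"required":["motion"]}

```bash
mkdir -p pics; cat > h.py <<'E'
import numpy as np, cv2
from scipy.spatial.transform import Rotation as R
from plant import readout, eyes, ticket, r
def rot(a):
    a=np.array(a,float); return a if a.shape==(3,3) else R.from_quat(a).as_matrix()
def snap(n,f=None):
    s=eyes.snapshot(n)
    if f: cv2.imwrite('pics/'+f,cv2.cvtColor(np.array(s['pixels']),cv2.COLOR_RGB2BGR))
    np.savez('pics/'+n+'.npz',**{k:np.array(v) for k,v in s.items()})
    return s
def p2w(s,uv,z):
    uv=np.array(uv,float).reshape(-1,1,2); z=np.broadcast_to(z,(len(uv),))
    n=cv2.undistortPoints(uv,np.array(s['K'],float),np.array(s['dist_coeffs'],float)).reshape(-1,2)
    d=np.c_[n,np.ones(len(n))]@rot(s['attitude']).T; o=np.array(s['origin'])
    return o+d*((z-o[2])/d[:,2])[:,None]
def w2p(s,P):
    A=rot(s['attitude']); 
    return cv2.projectPoints(np.array(P,float).reshape(-1,3),cv2.Rodrigues(A.T)[0],-A.T@np.array(s['origin']),np.array(s['K'],float),np.array(s['dist_coeffs'],float))[0].reshape(-1,2)
E
python3 - <<'E'
from h import *
for n in ('top','scene'):
    s=snap(n,n+'1.png'); print(n,s['origin'],s['attitude'],s['K'])
print(readout.get_state(), r.tip_reach)
E
```

```text
top [0.37809874 0.0537773  1.20493628] [-0.6964467   0.71161145 -0.07213146  0.05803617] [[515.04431769   0.         311.437684  ]
 [  0.         515.04431769 241.68505672]
 [  0.           0.           1.        ]]
scene [ 0.9321865  -0.38361142  0.88177306] [ 0.91306215  0.28107516 -0.09521231 -0.27973001] [[460.09108952   0.         321.10126713]
 [  0.         460.09108952 237.85922012]
 [  0.           0.           1.        ]]
{'clock': 0.1, 'q': array([-1.24320986,  0.68991084, -0.19456283,  1.56619696,  0.15729713,
        0.90250855, -0.21506726]), 'qd': array([ 0.00035015, -0.00271335,  0.00062466, -0.00185859, -0.00014045,
        0.00072891, -0.00199168]), 'joint_torque': array([-2.41110312e-03, -5.28509617e+01, -1.27092429e+00, -1.53839296e+01,
       -5.24734799e-02,  1.99147667e-03,  3.39669054e-05]), 'tool_pos': array([0.1808432 , 0.59768087, 0.23329611]), 'eef_rot': array([ 1.46298729e-01,  9.89240121e-01, -8.11902024e-04, -7.55436943e-05]), 'contact_force': array([-1.00545286, -0.02446153, -0.4712737 ]), 'moment': array([-0.02312449, -0.02933203,  0.04079921]), 'opening': 1.0026703761404023} 0.022
```

View pics/top1.png

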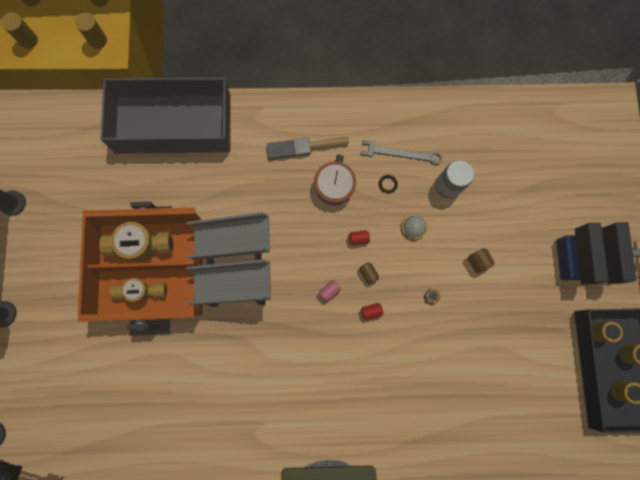

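View pics/scene1.png

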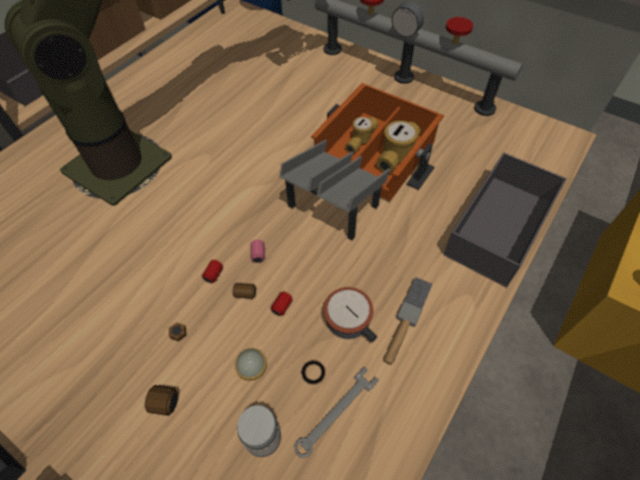

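Top view: small coupling at about (370,272), large at (481,261); the large meter is in the upper bay (130,241) and the small one in the lower bay (134,291). The chute open ends are at x≈270, y≈235 and 283. I'll enlarge these for measuring.

```bash
python3 - <<'E'
from h import *
im=cv2.imread('pics/top1.png')
a=cv2.resize(im[205:315,180:290],None,fx=5,fy=5,interpolation=cv2.INTER_CUBIC)
b=[cv2.resize(im[y-25:y+25,x-25:x+25],(250,250),interpolation=cv2.INTER_CUBIC) for x,y in((370,272),(481,261))]
c=np.zeros((550,800,3),np.uint8); c[:,:550]=a; c[:250,550:]=b[0]; c[250:500,550:]=b[1]
cv2.imwrite('pics/c1.png',c)
s=np.load('pics/top.npz')
print(p2w(s,[[370,272],[481,261]],[.016,.024]))
for n,(x,y) in dict(S=(370,272),L=(481,261)).items():
    p=im[y-25:y+25,x-25:x+25].astype(int); m=((p.sum(2)<260)).astype(np.uint8)
    k,l,st,ce=cv2.connectedComponentsWithStats(m); i=l[25,25]; pts=np.argwhere(l==i)[:,::-1].astype(np.float32)
    print(n,i,st[i],ce[i]+[x-25,y-25],cv2.minAreaRect(pts))
E
```

```text
[[ 0.52510714 -0.1072204   0.016     ]
 [ 0.54458898 -0.36541433  0.024     ]]
S 0 [   0    0   50   50 2175] [369.83034483 271.13977011] ((24.5, 24.5), (49.0, 49.0), 90.0)
L 1 [  8  13  30  28 539] [478.43599258 262.17068646] ((22.40094566345215, 26.221696853637695), (21.562545776367188, 26.90461540222168), 60.945396423339844)
```

View pics/c1.png

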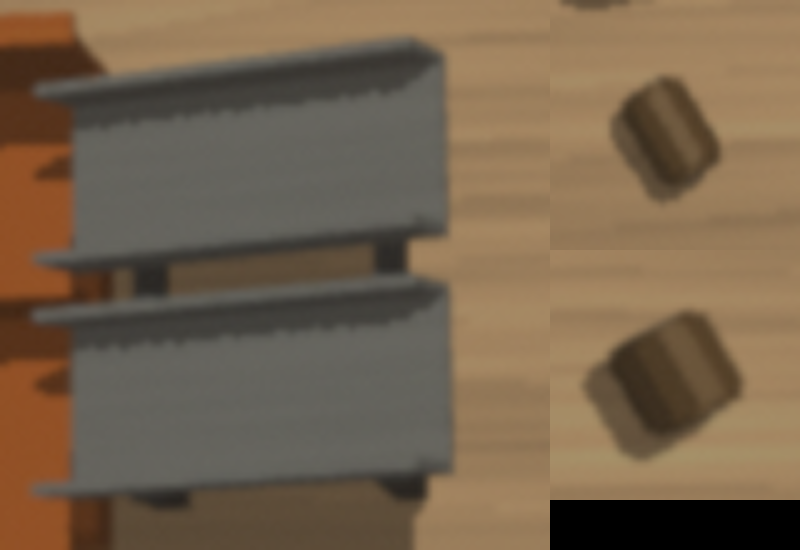

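```bash
cat >> h.py <<'E'
def down(yaw,tilt=0.,axis=(0,0,1)):
    """tool pointing down, tool y at world angle yaw (deg)"""
    y=np.array([np.cos(np.radians(yaw)),np.sin(np.radians(yaw)),0]); z=np.array([0,0,-1.])
    return np.c_[np.cross(y,z),y,z]
def plan(p,Rt,n=None,T0=None):
    """constant row repeated n times taking the tool to p,Rt"""
    if T0 is None:
        st=readout.get_state(); T0=(np.array(st['tool_pos']),rot(st['eef_rot']))
    rel=R.from_matrix(T0[1].T@Rt); d=T0[1].T@(np.array(p)-T0[0]); w=rel.as_rotvec()
    n=n or int(max(np.ceil(np.linalg.norm(d)/.045),np.ceil(np.linalg.norm(w)/.14),1))
    S=sum(R.from_rotvec(w*k/n).as_matrix() for k in range(n))
    v=np.linalg.solve(S,d)*1000
    print('n',n,'row',np.round(np.r_[v,w/n],4).tolist(),'dist mm',np.round(np.linalg.norm(d)*1000,1))
E
cat > rig.py <<'E'
from h import *
from scipy.optimize import least_squares
s=np.load('pics/top.npz')
M=np.array([[-30,-50,132],[-30,50,132],[150.5,-86,89],[150.5,-14,89],[150.5,14,89],[150.5,86,89],[-19.5,-86,158]])/1e3
I=np.array([[268.6,234.2],[270.2,281],[187,222.6],[187,257],[187,268],[187,303],[262.4,213]])
W=lambda p,M:(M@R.from_euler('z',p[2]).as_matrix().T)+[p[0],p[1],0]
f=least_squares(lambda p:(w2p(s,W(p,M))-I).ravel(),[.55,.13,1.57])
print('rig',f.x,np.degrees(f.x[2]),np.round(f.fun.reshape(-1,2),1).tolist())
for n,P in dict(a=[0,.05,.12],b=[0,-.05,.12]).items(): print(n,W(f.x,np.array([P])))
# coupling axis directions and centres from outline corners (crop px)
for n,(x,y),off,h,c in (('S',(370,272),(550,0),.016,[[665,78],[720,155],[660,200],[612,125]]),('L',(481,261),(550,250),.024,[[695,310],[742,382],[665,435],[610,362]])):
    w=p2w(s,(np.array(c)-off)/5+[x-25,y-25],h); print(n,w.mean(0),[np.round(np.degrees(np.arctan2(*(w[j]-w[i])[1::-1])),0) for i,j in((0,1),(3,2))])
E
python3 rig.py
```

```text
rig [0.54728851 0.14984105 1.58375249] 90.74233324581584 [[-0.0, -0.8], [-0.6, -0.7], [0.5, 1.3], [0.2, -0.9], [0.1, 0.9], [-0.2, -0.8], [-0.0, 1.1]]
a [[0.4972927  0.14919326 0.12      ]]
b [[0.59728431 0.15048884 0.12      ]]
S [ 0.51850154 -0.10190812  0.016     ] [np.float64(-147.0), np.float64(-149.0)]
L [ 0.54591994 -0.36692294  0.024     ] [np.float64(-151.0), np.float64(-147.0)]
```

```bash
python3 - <<'E'
from h import *
plan([.546,-.367,.22],down(121.5),24)
plan([.546,-.367,.22],down(-58.5),24)
E
```

```text
n 24 row [-11.013, -42.8849, 0.5899, -0.0001, -0.0, -0.0351] dist mm 1031.6
n 24 row [-53.1742, 10.002, 0.5664, -0.0, 0.0001, 0.0958] dist mm 1031.6
```

```bash
python3 - <<'E'
from h import *
P=[.47,.15,.26]; Y=np.degrees(0)
plan(P,down(90),16)
plan([.546,-.367,.22],down(121.5),16,T0=(np.array(P),down(90)))
E
```

```text
n 16 row [-22.2797, -24.9229, -1.6472, -0.0001, -0.0, -0.0184] dist mm 533.6
n 16 row [3.6883, -32.8668, 2.5, 0.0, 0.0, -0.0344] dist mm 524.1
```

carry_out(motion=[[[-22.3,-24.9,-1.6,0,0,-0.0184,100],[-22.3,-24.9,-1.6,0,0,-0.0184,100],[-22.3,-24.9,-1.6,0,0,-0.0184,100],[-22.3,-24.9,-1.6,0,0,-0.0184,100],[-22.3,-24.9,-1.6,0,0,-0.0184,100],[-22.3,-24.9,-1.6,0,0,-0.0184,100],[-22.3,-24.9,-1.6,0,0,-0.0184,100],[-22.3,-24.9,-1.6,0,0,-0.0184,100]]])

```text
clock: 0.9
tool_pos: [0.3097, 0.3625, 0.2467]
eef_rot: [0.073, 0.997, -0.0, -0.0]
contact_force: [0.2, -0.2, 0.3]
opening: 0.998
```

carry_out(motion=[[[-22.3,-24.9,-1.6,0,0,-0.0184,100],[-22.3,-24.9,-1.6,0,0,-0.0184,100],[-22.3,-24.9,-1.6,0,0,-0.0184,100],[-22.3,-24.9,-1.6,0,0,-0.0184,100],[-22.3,-24.9,-1.6,0,0,-0.0184,100],[-22.3,-24.9,-1.6,0,0,-0.0184,100],[-22.3,-24.9,-1.6,0,0,-0.0184,100],[-22.3,-24.9,-1.6,0,0,-0.0184,100]]])

```text
clock: 1.7
tool_pos: [0.4711, 0.1495, 0.2595]
eef_rot: [-0.001, 1.0, -0.0, -0.0]
contact_force: [0.6, 0.5, -0.5]
opening: 1.002
```

carry_out(motion=[[[3.7,-32.9,2.5,0,0,-0.0344,100],[3.7,-32.9,2.5,0,0,-0.0344,100],[3.7,-32.9,2.5,0,0,-0.0344,100],[3.7,-32.9,2.5,0,0,-0.0344,100],[3.7,-32.9,2.5,0,0,-0.0344,100],[3.7,-32.9,2.5,0,0,-0.0344,100],[3.7,-32.9,2.5,0,0,-0.0344,100],[3.7,-32.9,2.5,0,0,-0.0344,100]]])

```text
clock: 2.5
tool_pos: [0.4725, -0.1145, 0.2393]
eef_rot: [-0.138, 0.99, 0.0, -0.0]
contact_force: [0.9, -0.1, 0.9]
opening: 1.001
```

carry_out(motion=[[[3.7,-32.9,2.5,0,0,-0.0344,100],[3.7,-32.9,2.5,0,0,-0.0344,100],[3.7,-32.9,2.5,0,0,-0.0344,100],[3.7,-32.9,2.5,0,0,-0.0344,100],[3.7,-32.9,2.5,0,0,-0.0344,100],[3.7,-32.9,2.5,0,0,-0.0344,100],[3.7,-32.9,2.5,0,0,-0.0344,100],[3.7,-32.9,2.5,0,0,-0.0344,100]]])

```text
clock: 3.3
tool_pos: [0.5467, -0.368, 0.219]
eef_rot: [-0.272, 0.962, 0.0, -0.0]
contact_force: [-0.6, 0.1, 0.9]
opening: 1.004
```

```bash
python3 - <<'E'
from h import *
s=snap('wrist','w1.png'); st=readout.get_state(); print(st['clock'],st['tool_pos'],rot(st['eef_rot'])[:,1],s['origin'])
print(w2p(s,[.546,-.367,.024]))
E
```

```text
3.35 [ 0.54747505 -0.37468252  0.21803908] [-0.52030058  0.85397297 -0.00417953] [ 0.49005952 -0.40340169  0.37057512]
[[316.26639577 219.25081006]]
```

View pics/w1.png

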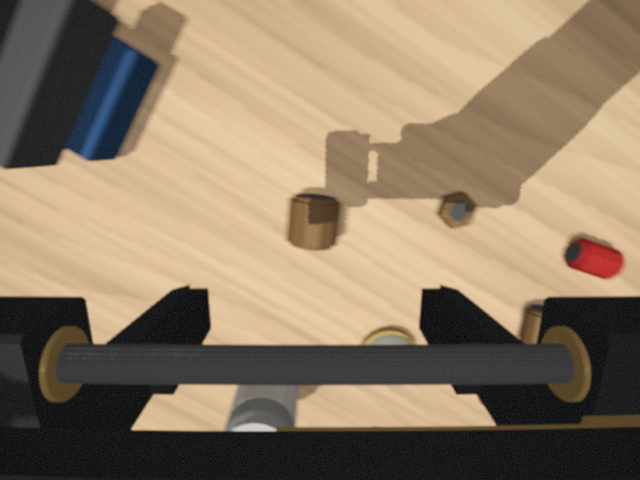

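```bash
python3 - <<'E'
from h import *
s=np.load('pics/wrist.npz')
g=np.array(s['pixels'])
cv2.imwrite('pics/w1c.png',cv2.resize(cv2.cvtColor(g[175:265,260:400],cv2.COLOR_RGB2BGR),None,fx=5,fy=5,interpolation=cv2.INTER_CUBIC))
c=np.array([.546,-.367,0])
for a in (28,30,32,34,36):
    u=np.array([np.cos(np.radians(a)),np.sin(np.radians(a)),0]); v=np.array([-u[1],u[0],0]); k=.024*np.tan(np.radians(15))
    # far/near ends of the two upper-flat edges and upright-flat top edges
    P=[c+.023*e*u+y*v+[0,0,z] for y,z in((k,.048),(-k,.048),(.024,.024+k),(-.024,.024+k)) for e in(1,-1)]
    print(a,np.round((w2p(s,P)-[260,175])*5).astype(int).tolist())
E
```

```text
28 [[310, 377], [328, 118], [237, 372], [253, 113], [402, 357], [423, 111], [145, 341], [156, 94]]
30 [[314, 376], [324, 117], [242, 374], [248, 114], [407, 353], [419, 106], [149, 346], [152, 99]]
32 [[319, 375], [319, 115], [246, 375], [244, 116], [411, 349], [414, 101], [153, 350], [147, 103]]
34 [[324, 373], [314, 114], [251, 376], [239, 117], [415, 344], [410, 97], [158, 355], [143, 108]]
36 [[328, 372], [309, 113], [256, 377], [234, 119], [420, 340], [405, 92], [162, 359], [139, 113]]
```

View pics/w1c.png

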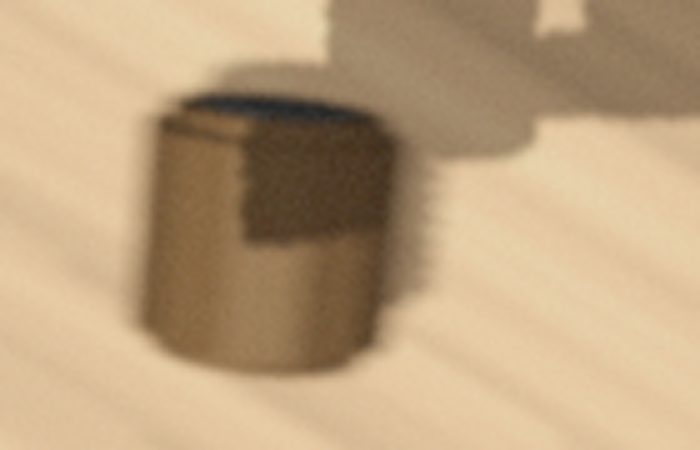

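```bash
python3 - <<'E'
from h import *
st=readout.get_state(); print(st['tool_pos'])
plan([.5465,-.368,.029],down(119),8)
E
```

```text
[ 0.54747505 -0.37468252  0.21803908]
n 8 row [-0.3381, 0.8384, 23.6277, -0.0005, -0.0002, 0.0051] dist mm 189.2
```

carry_out(motion=[[[0,0,23,0,0,0.006,100],[0,0,23,0,0,0.006,100],[0,0,23,0,0,0.006,100],[0,0,23,0,0,0.006,100],[0,0,23,0,0,0.006,100],[0,0,23,0,0,0.006,100],[0,0,0,0,0,0,100],[0,0,0,0,0,0,100]]])

```text
clock: 4.15
tool_pos: [0.5469, -0.3663, 0.0815]
eef_rot: [-0.255, 0.967, 0.0, -0.0]
contact_force: [0.5, 0.2, 0.1]
opening: 1.0
```

```bash
python3 - <<'E'
from h import *
st=readout.get_state(); print(st['tool_pos'])
plan([.5465,-.368,.029],down(119),3)
E
```

```text
[ 0.54688772 -0.36625675  0.08150615]
n 3 row [0.3942, -0.4536, 17.5019, 0.0003, -0.0001, 0.003] dist mm 52.5
```

carry_out(motion=[[[0.4,-0.4,17.5,0,0,0.003,100],[0.4,-0.4,17.5,0,0,0.003,100],[0.4,-0.4,17.5,0,0,0.003,100],[0,0,0,0,0,0,100],[0,0,0,0,0,0,40],[0,0,0,0,0,0,40],[0,0,0,0,0,0,40],[0,0,0,0,0,0,40]]], squeeze=25)

```text
clock: 4.95
tool_pos: [0.547, -0.3684, 0.0297]
eef_rot: [-0.25, 0.968, -0.0, 0.0]
contact_force: [0.1, 0.1, 0.0]
opening: 0.661
```

carry_out(motion=[[[0,0,0,0,0,0,40],[0,0,0,0,0,0,40],[0,0,-10,0,0,0,40],[0,0,-30,0,0,0,40],[0,0,-40,0,0,0,40],[0,0,-40,0,0,0,40],[0,0,-30,0,0,0,40],[0,0,-30,0,0,0,40]]])

```text
clock: 5.75
tool_pos: [0.5464, -0.3684, 0.2112]
eef_rot: [-0.25, 0.968, -0.0, 0.0]
contact_force: [1.0, -0.4, -1.7]
opening: 0.479
```

```bash
python3 - <<'E'
from h import *
s=snap('wrist'); t=snap('scene'); st=readout.get_state(); print(st['opening'],st['contact_force'],st['tool_pos'])
P=w2p(t,st['tool_pos'])[0].astype(int); print(P)
a=cv2.resize(s['pixels'],(480,360)); x,y=P; b=cv2.resize(t['pixels'][max(0,y-70):y+110,max(0,x-80):x+80],(320,360))
cv2.imwrite('pics/g1.png',cv2.cvtColor(np.hstack([a,b]),cv2.COLOR_RGB2BGR))
E
```

```text
0.4759925203036432 [ 1.10584443  0.00306286 -1.90805101] [ 0.54922417 -0.36937882  0.21417318]
[120 366]
```

View pics/g1.png

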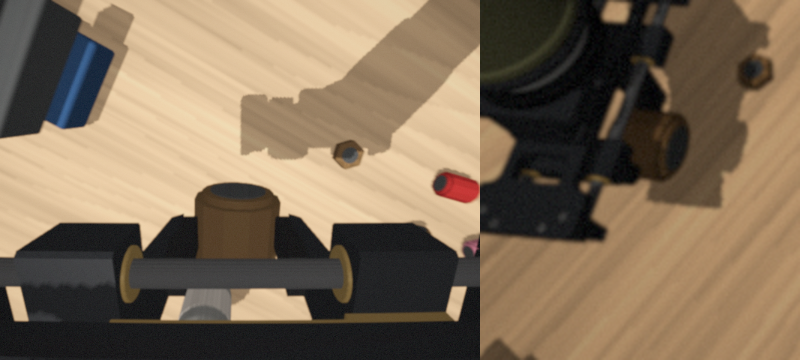

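Large coupling is held level between the pads. Now I'll plan the move to chute b (image-upper chute, rig y=-50, large meter).

```bash
cat >> h.py <<'E'
RIG=np.array([.5473,.1498,0]); RY=np.radians(90.74); RR=R.from_euler('z',RY).as_matrix(); A=np.radians(22)
N=RR@[np.sin(A),0,np.cos(A)]; D=RR@[np.cos(A),0,-np.sin(A)]
RC=np.c_[np.cross(D,-N),D,-N]
spot=lambda y,up,x=0: RIG+RR@[0,y,.12]+N*up+D*x
E
python3 - <<'E'
from h import *
st=readout.get_state(); print(st['tool_pos'],st['eef_rot'])
P1=[.55,-.10,.27]
plan(P1,down(105),8)
H=spot(-.05,.1215); T=(np.array(P1),down(105)); print(H)
plan(H,RC,8,T0=T)
E
```

```text
[ 0.54922417 -0.36937882  0.21417318] [-0.25006282  0.96821837 -0.00311871  0.0034696 ]
n 8 row [-13.2219, 31.0377, -7.0706, -0.0009, 0.0008, 0.0305] dist mm 275.1
[0.596708   0.19595666 0.23265284]
n 8 row [-11.514, 36.2437, -1.4748, 0.0477, 0.006, 0.0307] dist mm 301.9
```

carry_out(motion=[[[-13,31,-7,0,0,0.0305,40],[-13,31,-7,0,0,0.0305,40],[-13,31,-7,0,0,0.0305,40],[-13,31,-7,0,0,0.0305,40],[-13,31,-7,0,0,0.0305,40],[-13,31,-7,0,0,0.0305,40],[-13,31,-7,0,0,0.0305,40],[-13,31,-7,0,0,0.0305,40]]])

```text
clock: 6.65
tool_pos: [0.545, -0.0988, 0.2643]
eef_rot: [-0.13, 0.992, 0.0, -0.001]
contact_force: [1.8, 0.5, -3.1]
opening: 0.476
```

carry_out(motion=[[[-11.5,36,-1.5,0.048,0.006,0.031,40],[-11.5,36,-1.5,0.048,0.006,0.031,40],[-11.5,36,-1.5,0.048,0.006,0.031,40],[-11.5,36,-1.5,0.048,0.006,0.031,40],[-11.5,36,-1.5,0.048,0.006,0.031,40],[-11.5,36,-1.5,0.048,0.006,0.031,40],[-11.5,36,-1.5,0.048,0.006,0.031,40],[0,0,0,0,0,0,40]]])

```text
clock: 7.45
tool_pos: [0.5812, 0.1698, 0.2347]
eef_rot: [-0.028, 0.986, -0.165, 0.0]
contact_force: [-0.9, 0.3, -1.8]
opening: 0.467
```

carry_out(motion=[[[-11.5,36,-1.5,0.048,0.006,0.031,40],[0,0,0,0,0,0,40],[0,0,0,0,0,0,40]]])

```text
clock: 7.75
tool_pos: [0.5921, 0.1953, 0.2261]
eef_rot: [-0.007, 0.981, -0.192, 0.0]
contact_force: [-0.3, -1.2, -2.1]
opening: 0.453
```

```bash
python3 - <<'E'
from h import *
s=snap('wrist','w2.png'); st=readout.get_state(); print(st['tool_pos'],rot(st['eef_rot'])-RC,st['opening'])
plan(spot(-.05,.1215),RC,1)
for y in(-.05,.05):
  E=[RIG+RR@[-.03,y+e,.132] for e in(-.035,.035)]; print(w2p(s,E).round(),w2p(np.load('pics/scene.npz'),E).round())
E
```

```text
[0.59263687 0.19355307 0.22695374] [[-1.59461227e-05  8.17843610e-04 -1.60774377e-03]
 [ 1.36455374e-03 -1.23447817e-03 -3.08526359e-03]
 [ 1.22261514e-03 -3.06585640e-03  1.24539772e-03]] 0.45079334025827306
n 1 row [-4.0917, 0.0276, -6.1716, -0.0033, -0.0016, -0.0008] dist mm 7.4
[[271. 291.]
 [268. 198.]] [[346. 209.]
 [318. 194.]]
[[267. 155.]
 [264.  44.]] [[306. 188.]
 [280. 175.]]
```

View pics/w2.png

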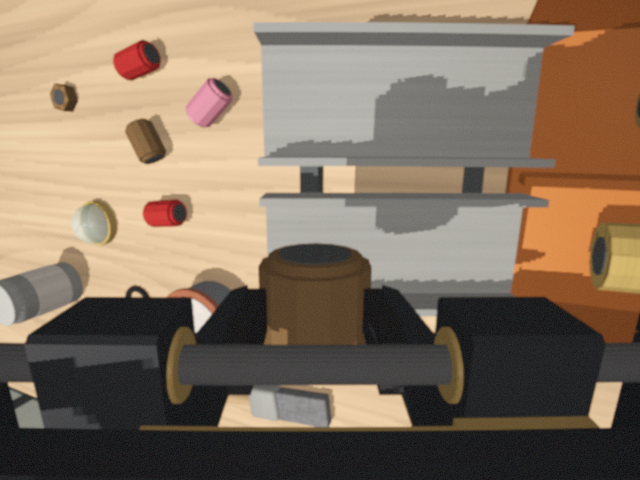

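```bash
python3 - <<'E'
from h import *
s=np.load('pics/wrist.npz'); st=readout.get_state(); T=rot(st['eef_rot']); p=np.array(st['tool_pos'])
for e in(-.02,.02,-.023,.023,-.026,.026): print(e,w2p(s,p+T@[e,0,.005]).round(1))
print(w2p(s,[p+T@[-.023,y,.005] for y in(-.024,.024)]).round(), w2p(s,[p+T@[-.023,0,.005+y] for y in(-.024,.024)]).round())
plan(spot(-.05,.0515),RC,2)
print(spot(-.05,.0315))
E
```

```text
-0.02 [[312.6 341.4]]
0.02 [[312.6 257.9]]
-0.023 [[312.6 347.2]]
0.023 [[312.6 251.2]]
-0.026 [[312.6 353. ]]
0.026 [[312.6 244.4]]
[[261. 347.]
 [365. 347.]] [[312. 378.]
 [313. 324.]]
n 2 row [-2.0903, 0.1028, 31.9149, -0.0017, -0.0008, -0.0004] dist mm 64.0
[0.59714343 0.16224488 0.14920629]
```

carry_out(motion=[[[-2,0,32,-0.002,-0.001,0,40],[-2,0,32,-0.002,-0.001,0,40],[0,0,0,0,0,0,40],[0,0,0,0,0,0,40]]])

```text
clock: 8.2
tool_pos: [0.5975, 0.1689, 0.1693]
eef_rot: [-0.005, 0.982, -0.19, 0.002]
contact_force: [1.6, -0.3, -1.8]
opening: 0.451
```

```bash
python3 - <<'E'
from h import *
st=readout.get_state(); print(st['tool_pos'],st['contact_force'],st['opening'])
plan(spot(-.05,.0315),RC,2)
E
```

```text
[0.5975233  0.16886013 0.16928746] [ 1.56899691 -0.33518802 -1.8358339 ] 0.45115102263749796
n 2 row [0.2407, 0.6848, 10.5481, 0.0007, 0.0004, -0.0018] dist mm 21.1
```

carry_out(motion=[[[0,0.7,10,0,0,0,40],[0,0.7,10,0,0,0,40],[0,0,0,0,0,0,40],[0,0,0,0,0,0,40]]])

```text
clock: 8.6
tool_pos: [0.5975, 0.1641, 0.1497]
eef_rot: [-0.006, 0.982, -0.19, 0.002]
contact_force: [-0.1, 0.0, -2.1]
opening: 0.451
```

```bash
python3 - <<'E'
from h import *
st=readout.get_state(); print(st['tool_pos'],st['contact_force'],st['moment'],(np.array(st['tool_pos'])-spot(-.05,0))@N)
E
```

```text
[0.59747629 0.16407346 0.14968388] [-0.05209586  0.04600124 -2.08208742] [ 0.55853629 -0.01964498 -0.07196199] 0.03262614009567337
```

carry_out(motion=[[[0,0,1.5,0,0,0,40],[0,0,1,0,0,0,40],[0,0,0,0,0,0,80],[0,0,0,0,0,0,80],[0,0,0,0,0,0,80],[0,0,0,0,0,0,80]]])

```text
clock: 9.2
tool_pos: [0.5975, 0.1629, 0.1472]
eef_rot: [-0.005, 0.982, -0.19, 0.002]
contact_force: [-0.6, 0.9, -0.3]
opening: 0.787
```

carry_out(motion=[[[0,0,-20,0,0,0,80],[0,0,-35,0,0,0,80],[0,0,-35,0,0,0,80],[0,0,-20,0,0,0,80],[0,0,0,0,0,0,80]]])

```text
clock: 9.7
tool_pos: [0.598, 0.2062, 0.2521]
eef_rot: [-0.006, 0.982, -0.188, 0.005]
contact_force: [-0.2, -0.1, -0.9]
opening: 0.799
```

```bash
python3 - <<'E'
from h import *
t=snap('top'); st=readout.get_state(); print(st['tool_pos'],st['contact_force'],st['opening'],st['clock'])
w=snap('wrist')
a=cv2.resize(t['pixels'][190:330,70:290],(660,420)); b=cv2.resize(w['pixels'][:300],(400,188))
c=np.zeros((600,660,3),np.uint8); c[:420]=a; c[412:600,:400]=b
cv2.imwrite('pics/r1.png',cv2.cvtColor(c,cv2.COLOR_RGB2BGR))
E
```

```text
[0.59721513 0.20453791 0.25018812] [-0.6976476   0.39782987 -0.55140963] 0.7975916204531039 9.75
```

View pics/r1.png

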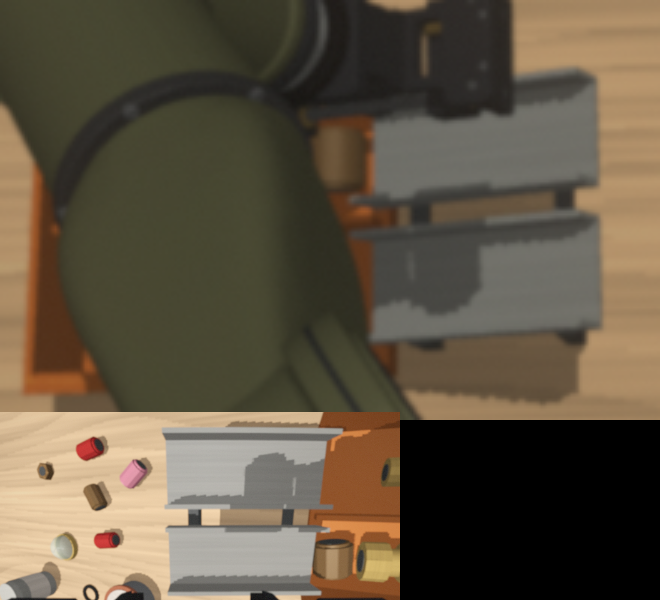

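The top and wrist views show the large coupling lying crosswise in the bay beside the large meter, at wrist-inset (333,558). Next the small one.

```bash
python3 - <<'E'
from h import *
s=np.load('pics/wrist.npz'); g=np.array(s['pixels'])
print(w2p(s,[.5185,-.102,.016]))
p=g[100:190,110:200].astype(int); m=((p[...,0]<150)&(p[...,0]<2.2*p[...,2]+40)).astype(np.uint8)
k,l,stt,ce=cv2.connectedComponentsWithStats(m)
for i in range(1,k):
    if stt[i,4]>200: print(stt[i],ce[i]+[110,100],p2w(s,[ce[i]+[110,100]],.016),cv2.minAreaRect(np.argwhere(l==i)[:,::-1].astype(np.float32)))
P1=[.53,.02,.27]
plan(P1,down(105),8); plan([.5185,-.102,.21],down(121),6,T0=(np.array(P1),down(105)))
E
```

```text
[[155.37047752 131.56899502]]
[  24   15   39   43 1114] [153.48922801 135.13285458] [[ 0.52271605 -0.10554572  0.016     ]] ((45.90000915527344, 33.79999923706055), (43.37971878051758, 33.09380340576172), 63.43495178222656)
n 8 row [11.0907, -21.9789, 2.1798, -0.0476, -0.0058, -0.0309] dist mm 196.2
n 6 row [9.3178, -18.2467, 10.0, 0.0, 0.0, -0.0465] dist mm 136.4
```

carry_out(motion=[[[11,-22,2,-0.0476,-0.006,-0.031,65],[11,-22,2,-0.0476,-0.006,-0.031,65],[11,-22,2,-0.0476,-0.006,-0.031,65],[11,-22,2,-0.0476,-0.006,-0.031,65],[11,-22,2,-0.0476,-0.006,-0.031,65],[11,-22,2,-0.0476,-0.006,-0.031,65],[11,-22,2,-0.0476,-0.006,-0.031,65],[11,-22,2,-0.0476,-0.006,-0.031,65]]])

```text
clock: 10.6
tool_pos: [0.5294, 0.0187, 0.2703]
eef_rot: [-0.131, 0.991, 0.001, -0.0]
contact_force: [0.2, -0.9, -0.1]
opening: 0.65
```

carry_out(motion=[[[9,-18,10,0,0,-0.0465,65],[9,-18,10,0,0,-0.0465,65],[9,-18,10,0,0,-0.0465,65],[9,-18,10,0,0,-0.0465,65],[9,-18,10,0,0,-0.0465,65],[9,-18,10,0,0,-0.0465,65],[0,0,0,0,0,0,65],[0,0,0,0,0,0,65]]])

```text
clock: 11.4
tool_pos: [0.52, -0.099, 0.2106]
eef_rot: [-0.267, 0.964, 0.001, 0.0]
contact_force: [-0.6, 1.1, -0.2]
opening: 0.652
```

```bash
python3 - <<'E'
from h import *
s=snap('wrist'); st=readout.get_state(); print(st['tool_pos'],st['eef_rot'],st['opening'])
c=np.array([.521,-.104,.016]); x,y=w2p(s,c)[0].round().astype(int); print(x,y)
x0,y0=x-60,y-45
cv2.imwrite('pics/w3.png',cv2.resize(cv2.cvtColor(s['pixels'][y0:y0+90,x0:x0+120],cv2.COLOR_RGB2BGR),None,fx=6,fy=6,interpolation=cv2.INTER_CUBIC))
h=.016;k=h*np.tan(np.radians(15))
for a in (28,31,34):
    u=np.array([np.cos(np.radians(a)),np.sin(np.radians(a)),0]); v=np.array([-u[1],u[0],0])
    P=[[c[0],c[1],0]+.023*e*u+y*v+[0,0,z] for y,z in((h,h+k),(-h,h+k),(0,2*h)) for e in(1,-1)]
    print(a,np.round((w2p(s,P)-[x0,y0])*6).astype(int).tolist())
E
```

```text
[ 0.52059224 -0.09804001  0.21120531] [-2.67454332e-01  9.63569755e-01  8.15756664e-04  9.17462926e-04] 0.649491375623761
310 217
28 [[453, 427], [471, 132], [248, 417], [258, 121], [349, 442], [364, 136]]
31 [[461, 422], [463, 126], [255, 423], [250, 126], [357, 442], [356, 136]]
34 [[469, 417], [455, 121], [263, 428], [242, 132], [365, 442], [347, 136]]
```

View pics/w3.png

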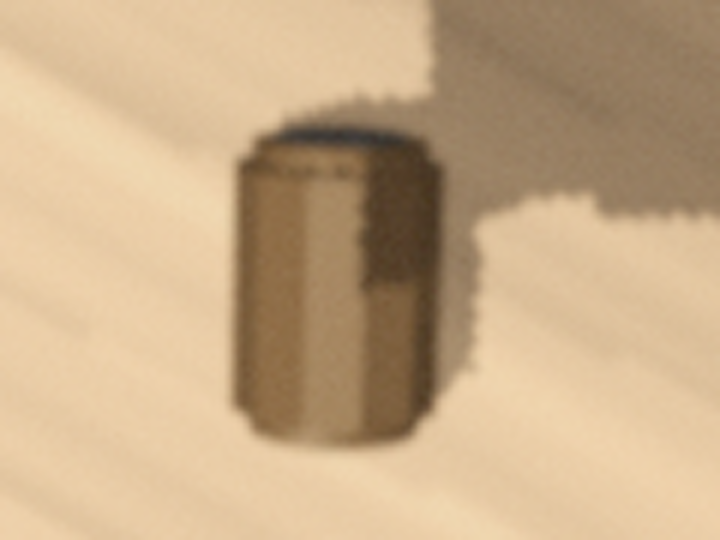

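```bash
python3 - <<'E'
from h import *
plan([.5224,-.1064,.025],down(119.5),7)
E
```

```text
n 7 row [0.4144, -1.1777, 26.5995, 0.0002, 0.0003, 0.0038] dist mm 186.4
```

carry_out(motion=[[[0.5,-1.5,26.5,0,0,0.004,65],[0.5,-1.5,26.5,0,0,0.004,65],[0.5,-1.5,26.5,0,0,0.004,65],[0.5,-1.5,26.5,0,0,0.004,65],[0.5,-1.5,26.5,0,0,0.004,65],[0,0,0,0,0,0,65],[0,0,0,0,0,0,65]]])

```text
clock: 12.15
tool_pos: [0.5233, -0.1053, 0.0796]
eef_rot: [-0.259, 0.966, 0.0, 0.001]
contact_force: [-0.3, -0.5, 0.7]
opening: 0.65
```

```bash
python3 - <<'E'
from h import *
print(readout.get_state()['tool_pos']);plan([.5224,-.1064,.025],down(119.5),3)
E
```

```text
[ 0.52333255 -0.10531152  0.07955037]
n 3 row [0.4852, -0.1618, 18.1825, 0.0, 0.001, 0.0028] dist mm 54.6
```

carry_out(motion=[[[0.5,0,18,0,0,0.003,65],[0.5,0,18,0,0,0.003,65],[0.5,0,18,0,0,0.003,65],[0,0,0,0,0,0,65],[0,0,0,0,0,0,20],[0,0,0,0,0,0,20],[0,0,0,0,0,0,20],[0,0,0,0,0,0,20]]])

```text
clock: 12.95
tool_pos: [0.5223, -0.1075, 0.0257]
eef_rot: [-0.253, 0.967, -0.0, 0.002]
contact_force: [-0.3, 0.4, 0.5]
opening: 0.311
```

carry_out(motion=[[[0,0,0,0,0,0,20],[0,0,0,0,0,0,20],[0,0,0,0,0,0,20]]])

```text
clock: 13.25
tool_pos: [0.5218, -0.1073, 0.025]
eef_rot: [-0.254, 0.967, 0.0, 0.001]
contact_force: [0.4, 0.0, 0.6]
opening: 0.202
```

carry_out(motion=[[[0,0,-10,0,0,0,20],[0,0,-30,0,0,0,20],[0,0,-45,0,0,0,20],[0,0,-45,0,0,0,20],[0,0,-45,0,0,0,20],[0,0,-30,0,0,0,20],[0,0,-10,0,0,0,20],[0,0,0,0,0,0,20]]])

```text
clock: 14.05
tool_pos: [0.5218, -0.1078, 0.2415]
eef_rot: [-0.253, 0.967, -0.001, 0.002]
contact_force: [0.3, 0.2, -0.7]
opening: 0.196
```

```bash
python3 - <<'E'
from h import *
s=snap('wrist','w4.png'); st=readout.get_state(); print(st['tool_pos'],st['opening'],st['contact_force'])
T=rot(st['eef_rot']);p=np.array(st['tool_pos']); print(w2p(s,[p+T@[.023,y,.009+z] for y,z in((0,0),(-.016,0),(.016,0),(0,-.016),(0,.016))]).round())
H=spot(.05,.1275); P1=[.50,.03,.275]
plan(P1,down(105),4); plan(H,RC,8,T0=(np.array(P1),down(105)))
E
```

```text
[ 0.5209189  -0.10782211  0.23994598] 0.20114171032926767 [-0.20476117  0.6755398  -0.03930298]
[[317. 245.]
 [280. 245.]
 [353. 245.]
 [317. 256.]
 [316. 237.]]
n 4 row [-9.2593, 33.6872, -8.7626, -0.0001, 0.0005, 0.0627] dist mm 143.7
n 8 row [-2.8521, 21.3372, 1.0508, 0.0477, 0.006, 0.0307] dist mm 170.9
```

View pics/w4.png

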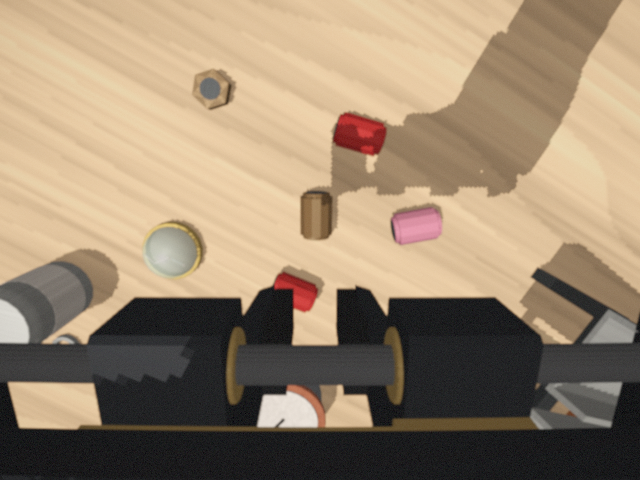

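```bash
python3 - <<'E'
from h import *
s=np.load('pics/wrist.npz'); st=readout.get_state()
print(w2p(s,[[.5224,-.1064,.016],[.5224,-.1064,.032]]),p2w(s,[[316,217]],.02), np.round(rot(st['eef_rot']),3), s['origin'])
p=np.array(st['tool_pos']);T=rot(st['eef_rot'])
for z in (.022,.0,-.02): print(z,w2p(s,[p+T@[x,y,z] for x in(-.009,.009) for y in(-.013,.013)]).round().tolist())
t=snap('scene'); x,y=w2p(t,[.5224,-.1064,.016])[0].astype(int); print(x,y)
cv2.imwrite('pics/s4.png',cv2.cvtColor(cv2.resize(t['pixels'][y-120:y+60,x-120:x+120],(800,600)),cv2.COLOR_RGB2BGR))
E
```

```text
[[316.57675366 213.53762135]
 [316.61235915 216.51304788]] [[ 0.52510994 -0.10554403  0.02      ]] [[-0.871 -0.49   0.002]
 [-0.49   0.871  0.001]
 [-0.002 -0.001 -1.   ]] [ 0.46292657 -0.14087941  0.39275924]
0.022 [[290.0, 300.0], [342.0, 300.0], [290.0, 266.0], [343.0, 266.0]]
0.0 [[287.0, 320.0], [346.0, 320.0], [286.0, 282.0], [347.0, 282.0]]
-0.02 [[283.0, 343.0], [350.0, 343.0], [282.0, 301.0], [351.0, 301.0]]
242 289
```

View pics/s4.png

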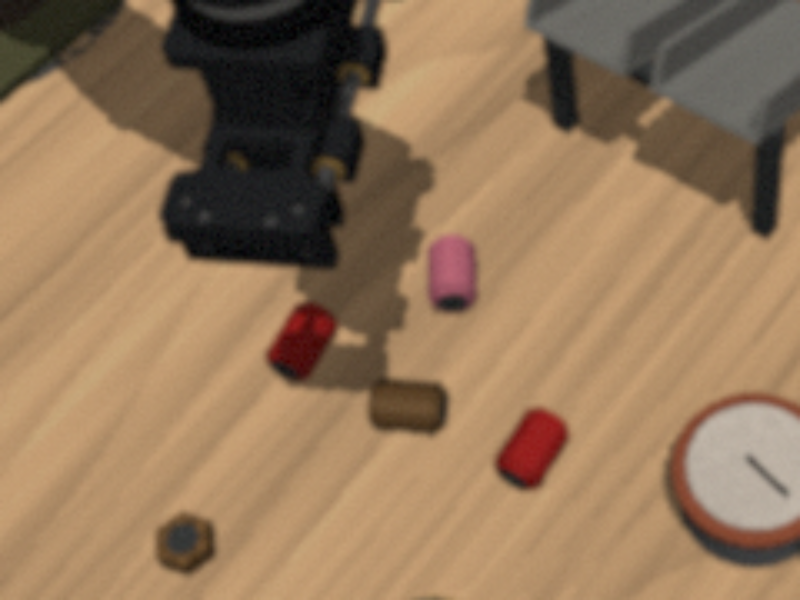

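The grasp missed: the coupling at (316,215) never moved. The evidence agrees on why. The large coupling was held at about a 40 mm chord, meaning above its centre, and the tips show at image row ~288. So the real fingertips stand about 7 mm behind the TCP, not 22 mm ahead. I'll grip again about 24 mm lower, stepping down under force watch.

```bash
python3 - <<'E'
from h import *
plan([.523,-.1064,.030],down(119.5),6)
E
```

```text
n 6 row [-0.4853, -0.0322, 34.8375, 0.0001, 0.0001, -0.0004] dist mm 209.0
```

carry_out(motion=[[[-0.5,0,35,0,0,0,65],[-0.5,0,35,0,0,0,65],[-0.5,0,35,0,0,0,65],[-0.5,0,35,0,0,0,65],[-0.5,0,35,0,0,0,65],[-0.5,0,33,0,0,0,65],[0,0,0,0,0,0,65],[0,0,0,0,0,0,65]]])

```text
clock: 14.95
tool_pos: [0.5231, -0.1055, 0.031]
eef_rot: [-0.254, 0.967, 0.001, -0.0]
contact_force: [0.7, -0.9, 0.3]
opening: 0.65
```

carry_out(motion=[[[0,0,5,0,0,0,65],[0,0,5,0,0,0,65],[0,0,3,0,0,0,65],[0,0,0,0,0,0,65]]])

```text
clock: 15.35
tool_pos: [0.5245, -0.106, 0.0192]
eef_rot: [-0.254, 0.967, 0.0, 0.001]
contact_force: [-1.2, -0.5, 1.4]
opening: 0.652
```

```bash
python3 - <<'E'
from h import *
s=snap('wrist','w5.png'); st=readout.get_state(); print(st['tool_pos'],st['contact_force'],st['moment'])
t=snap('scene'); x,y=w2p(t,[.5224,-.1064,.016])[0].astype(int)
c=np.hstack([cv2.resize(s['pixels'],(480,360)),cv2.resize(t['pixels'][y-60:y+40,x-44:x+45],(320,360))])
cv2.imwrite('pics/g5.png',cv2.cvtColor(c,cv2.COLOR_RGB2BGR))
E
```

```text
[ 0.52450566 -0.10599983  0.01927594] [-0.10909114  0.12554599  0.23132351] [0.03447573 0.03275652 0.00142669]
```

View pics/g5.png

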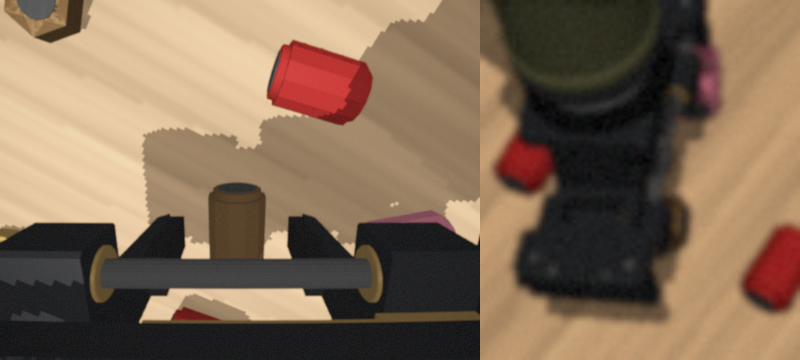

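carry_out(motion=[[[0,0,4,0,0,0,65],[0,0,0,0,0,0,65],[0,0,4,0,0,0,65],[0,0,0,0,0,0,65]]])

```text
clock: 15.85
tool_pos: [0.5242, -0.1058, 0.0105]
eef_rot: [-0.254, 0.967, 0.0, 0.001]
contact_force: [0.1, -0.1, -0.4]
opening: 0.654
```

carry_out(motion=[[[0,0,3,0,0,0,65],[0,0,0,0,0,0,65],[0,0,3,0,0,0,65],[0,0,0,0,0,0,65]]])

```text
clock: 16.25
tool_pos: [0.5243, -0.1058, 0.0047]
eef_rot: [-0.254, 0.967, 0.0, 0.001]
contact_force: [0.4, -0.8, 0.1]
opening: 0.652
```

carry_out(motion=[[[0,0,3,0,0,0,65],[0,0,0,0,0,0,65],[0,0,0,0,0,0,20],[0,0,0,0,0,0,20],[0,0,0,0,0,0,20],[0,0,0,0,0,0,20],[0,0,0,0,0,0,20],[0,0,0,0,0,0,20]]], squeeze=25)

```text
clock: 17.05
tool_pos: [0.5245, -0.1058, 0.0021]
eef_rot: [-0.254, 0.967, 0.0, 0.001]
contact_force: [0.2, -0.1, 0.8]
opening: 0.36
```

carry_out(motion=[[[0,0,0,0,0,0,20],[0,0,0,0,0,0,20]]])

```text
clock: 17.25
tool_pos: [0.5245, -0.1059, 0.0021]
eef_rot: [-0.254, 0.967, 0.0, 0.001]
contact_force: [-0.4, -0.2, 1.1]
opening: 0.357
```

Stopped at 0.357 (31.4 mm), so the flats are gripped properly.

carry_out(motion=[[[0,0,-10,0,0,0,20],[0,0,-30,0,0,0,20],[0,0,-45,0,0,0,20],[0,0,-45,0,0,0,20],[0,0,-45,0,0,0,20],[0,0,-45,0,0,0,20],[0,0,-20,0,0,0,20],[0,0,0,0,0,0,20]]])

```text
clock: 18.05
tool_pos: [0.5254, -0.1062, 0.2454]
eef_rot: [-0.253, 0.967, -0.001, 0.004]
contact_force: [0.9, 0.7, -2.1]
opening: 0.358
```

```bash
python3 - <<'E'
from h import *
st=readout.get_state(); print(st['tool_pos'],st['opening'],st['contact_force'])
H=spot(.05,.1045); P1=[.50,.03,.255]; print(H)
plan(P1,down(105),5); plan(H,RC,8,T0=(np.array(P1),down(105)))
E
```

```text
[ 0.52544937 -0.10624867  0.24542743] 0.3581367878485255 [ 0.92742516  0.74899875 -2.13177697]
[0.49679859 0.18829737 0.21689071]
n 5 row [-6.2767, 27.0703, -1.953, -0.0007, 0.0016, 0.0501] dist mm 138.9
n 8 row [-2.7038, 20.3048, 1.3962, 0.0477, 0.006, 0.0307] dist mm 162.9
```

carry_out(motion=[[[-6.3,27,-2,0,0.0015,0.05,20],[-6.3,27,-2,0,0.0015,0.05,20],[-6.3,27,-2,0,0.0015,0.05,20],[-6.3,27,-2,0,0.0015,0.05,20],[-6.3,27,-2,0,0.0015,0.05,20],[0,0,0,0,0,0,20]]])

```text
clock: 18.65
tool_pos: [0.4973, 0.0346, 0.2512]
eef_rot: [-0.134, 0.991, 0.001, -0.003]
contact_force: [-0.0, -0.2, -1.3]
opening: 0.359
```

carry_out(motion=[[[-2.7,20.3,1.4,0.0477,0.006,0.0307,20],[-2.7,20.3,1.4,0.0477,0.006,0.0307,20],[-2.7,20.3,1.4,0.0477,0.006,0.0307,20],[-2.7,20.3,1.4,0.0477,0.006,0.0307,20],[-2.7,20.3,1.4,0.0477,0.006,0.0307,20],[-2.7,20.3,1.4,0.0477,0.006,0.0307,20],[-2.7,20.3,1.4,0.0477,0.006,0.0307,20],[-2.7,20.3,1.4,0.0477,0.006,0.0307,20]]])

```text
clock: 19.45
tool_pos: [0.4947, 0.1877, 0.2123]
eef_rot: [-0.007, 0.981, -0.193, -0.002]
contact_force: [0.2, 0.5, -1.8]
opening: 0.355
```

carry_out(motion=[[[0,0,0,0,0,0,20],[0,0,0,0,0,0,20]]])

```text
clock: 19.65
tool_pos: [0.4945, 0.1873, 0.2122]
eef_rot: [-0.008, 0.981, -0.193, -0.002]
contact_force: [0.3, -0.7, -1.3]
opening: 0.357
```

```bash
python3 - <<'E'
from h import *
s=snap('wrist','w6.png'); st=readout.get_state(); print(st['tool_pos'],st['opening'])
T=rot(st['eef_rot']);p=np.array(st['tool_pos']); print(w2p(s,[p+T@[.023,y,-.014] for y in(0,-.016,.016)]).round())
plan(spot(.05,.0345),RC,2)
E
```

```text
[0.49486362 0.18622059 0.21288818] 0.36080349602297834
[[314. 264.]
 [272. 264.]
 [356. 264.]]
n 2 row [-1.1282, 0.292, 32.7548, -0.0019, -0.003, 0.0015] dist mm 65.6
```

View pics/w6.png

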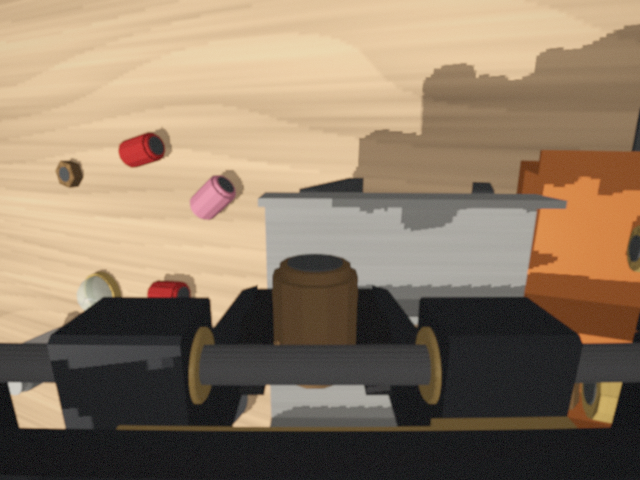

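carry_out(motion=[[[-1,0.3,33,-0.002,-0.003,0.0015,20],[-1,0.3,33,-0.002,-0.003,0.0015,20],[0,0,0,0,0,0,20],[0,0,0,0,0,0,20]]])

```text
clock: 20.1
tool_pos: [0.4974, 0.1625, 0.1528]
eef_rot: [-0.006, 0.982, -0.19, 0.002]
contact_force: [0.8, -0.3, -1.0]
opening: 0.358
```

```bash
python3 - <<'E'
from h import *
st=readout.get_state(); print(st['tool_pos'],st['contact_force'])
plan(spot(.05,.0055),RC,3)
E
```

```text
[0.49742692 0.16252731 0.15275384] [ 0.83447523 -0.25949744 -0.98147898]
n 3 row [0.1031, -0.054, 9.9591, 0.0006, 0.0002, -0.0006] dist mm 29.9
```

carry_out(motion=[[[0,0,10,0,0,0,20],[0,0,10,0,0,0,20],[0,0,7,0,0,0,20],[0,0,0,0,0,0,20],[0,0,2,0,0,0,20],[0,0,0,0,0,0,20]]])

```text
clock: 20.7
tool_pos: [0.4975, 0.1532, 0.1252]
eef_rot: [-0.007, 0.982, -0.189, 0.002]
contact_force: [-0.5, 0.0, -1.2]
opening: 0.357
```

```bash
python3 - <<'E'
from h import *
st=readout.get_state(); print(st['tool_pos'],st['contact_force'],st['moment'],(np.array(st['tool_pos'])-spot(.05,0))@N)
E
```

```text
[0.49746944 0.15322932 0.12520017] [-0.510583    0.02093298 -1.21852597] [0.51796047 0.00872065 0.00248587] 0.006347139857362368
```

Lower 2 mm more, open, then lift.

carry_out(motion=[[[0,0,1,0,0,0,20],[0,0,1,0,0,0,20],[0,0,0,0,0,0,65],[0,0,0,0,0,0,65],[0,0,0,0,0,0,65],[0,0,0,0,0,0,65]]])

```text
clock: 21.3
tool_pos: [0.4975, 0.1524, 0.1235]
eef_rot: [-0.006, 0.982, -0.19, 0.002]
contact_force: [1.1, 0.0, 0.4]
opening: 0.646
```

carry_out(motion=[[[0,0,-15,0,0,0,65],[0,0,-30,0,0,0,65],[0,0,-40,0,0,0,65],[0,0,-40,0,0,0,65],[0,0,-20,0,0,0,65],[0,0,0,0,0,0,65]]])

```text
clock: 21.9
tool_pos: [0.4976, 0.2086, 0.2604]
eef_rot: [-0.007, 0.982, -0.187, 0.005]
contact_force: [-0.4, 0.5, 0.2]
opening: 0.651
```

```bash
python3 - <<'E'
from h import *
st=readout.get_state(); print(st['tool_pos'],st['contact_force'],st['clock'])
plan([.45,-.05,.28],down(100),8)
E
```

```text
[0.49759755 0.20861232 0.26036654] [-0.38539676  0.50301352  0.16120524] 21.9
n 8 row [8.6748, -31.7289, 4.322, -0.0471, -0.003, -0.0199] dist mm 263.7
```

carry_out(motion=[[[8.7,-32,4.3,-0.047,-0.003,-0.02,65],[8.7,-32,4.3,-0.047,-0.003,-0.02,65],[8.7,-32,4.3,-0.047,-0.003,-0.02,65],[8.7,-32,4.3,-0.047,-0.003,-0.02,65],[8.7,-32,4.3,-0.047,-0.003,-0.02,65],[8.7,-32,4.3,-0.047,-0.003,-0.02,65],[8.7,-32,4.3,-0.047,-0.003,-0.02,65],[8.7,-32,4.3,-0.047,-0.003,-0.02,65]]])

```text
clock: 22.7
tool_pos: [0.4472, -0.0562, 0.2788]
eef_rot: [-0.087, 0.996, -0.002, -0.003]
contact_force: [-0.0, -0.9, -0.5]
opening: 0.65
```

carry_out(motion=[[[0,-25,0,0,0,0,65],[0,-25,0,0,0,0,65],[0,-25,0,0,0,0,65],[0,-25,0,0,0,0,65],[0,0,0,0,0,0,65],[0,0,0,0,0,0,65]]])

```text
clock: 23.3
tool_pos: [0.4649, -0.153, 0.279]
eef_rot: [-0.086, 0.996, -0.002, -0.004]
contact_force: [0.4, 0.5, 0.3]
opening: 0.652
```

```bash
python3 - <<'E'
from h import *
t=snap('top'); s=snap('scene')
a=cv2.resize(t['pixels'][190:330,70:290],(440,280)); b=cv2.resize(t['pixels'][120:330,280:520],(320,280)); c=cv2.resize(s['pixels'][75:225,270:460],(380,300))
o=np.zeros((580,760,3),np.uint8); o[:280,:440]=a; o[:280,440:]=b; o[280:,:380]=c; o[280:,380:]=cv2.resize(s['pixels'][200:480,60:420],(380,300))
cv2.imwrite('pics/f.png',cv2.cvtColor(o,cv2.COLOR_RGB2BGR)); print(readout.get_state()['qd'].round(3))
E
```

```text
[-0.009 -0.007 -0.004 -0.004  0.001  0.002  0.004]
```

View pics/f.png

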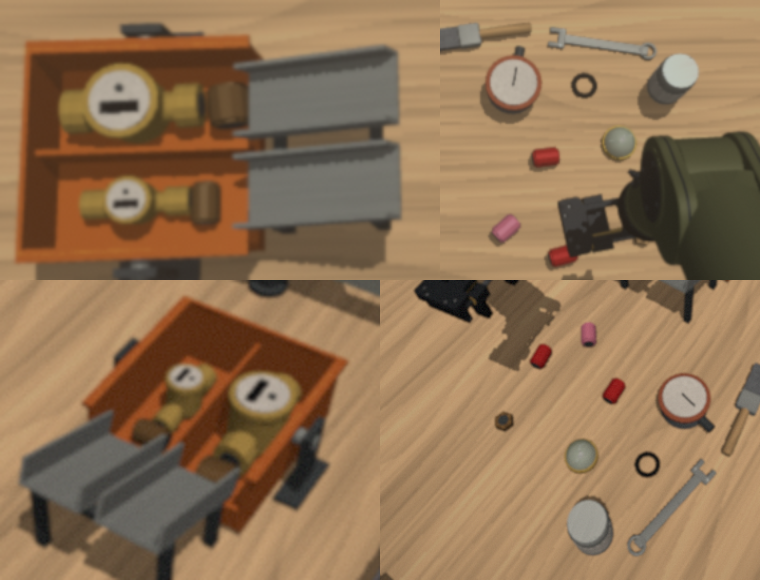

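Both couplings are in their bays beside their meters: large at (227,103), small at (205,203) in this view. The other items are unmoved, so I'll hand in.

```bash
python3 -c "
from h import *
print(ticket.finish_job())"
```

```text
the job is handed in; nothing more can be done
None
```

Both couplings are down their chutes and the job is handed in, at about 23 s of the 61 s allowed. The large one went down chute_b into the large meter's bay, and the small one went down chute_a into the small meter's bay.

- **Final check:** the last top and scene pictures show each coupling lying crosswise in the bay beside its own meter. The dome, gauge, nut, ring and tin appear to be where they were. The gripper was clear of everything, and the reported contact forces stayed at about 3 N or less.
- **What disagreed:** the first grasp of the small coupling closed above it and missed, without disturbing it. The real fingertips seemed to stand about 7 mm behind the TCP rather than the stated 22 mm ahead. For the same reason the large coupling had been gripped above its centre, though it held. I gripped the small one again about 23 mm lower, and the jaws stopped at 31.4 mm, close to its 32 mm size.
- **Budget:** I viewed 12 pictures, two more than the 10 planned, because of the missed grasp.

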